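Tip the spool tray out into the tub

ROBOT

A 6-joint arm with a two-finger parallel gripper is mounted at the origin on a cart in front of the work surface, level with it; the furniture and walls round the work are solid. World frame = base frame: x ahead of the robot, y to its left, z up, the work surface at z = 0. Lengths are in m, angles in rad, forces in N, time in s.
With the tool pointing down it reaches from about 0.275 to 0.825 m from the base axis. Payload 5.2 kg.
Tool frame: the origin (TCP) lies midway between the tips of the shut fingers; the grasp point (between the pads) lies robot.grip_depth behind it (robot.grip_depth is the distance from the TCP to the grasp point, in m); z points along the fingers, y is the line along which they close (so a half turn about z gives the same grasp; the last joint's range is limited). The gripper opens to 93 mm and grips with 3 to 60 N. Pads are 15 mm wide; open, the fingers measure 128 mm over their backs; the gripper's body (75 mm by 188 mm) begins 65 mm behind the grasp point.
Start: joints at [-1.473, 0.259, 1.535, -0, 1.348, -0.203], TCP at [0.163, -0.525, 0.219] pointing down, gripper open.
Joint ranges: [-3.14, 3.14], [-0.91, 2.08], [0.19, 2.58], [-1.22, 4.36], [0.22, 2.71], [-3.12, 3.12]. Speed limits (rad/s): [2.57, 2.57, 3.14, 3.14, 3.14, 3.14].

INTERFACE

Orientations are given as a rotation vector (axis times angle).
In Python, from workcell import robot, command_gripper, kin, readout, read_camera, calibration, workorder gives the robot as it stands. Calls block until the motion is done:
- robot.movep(position, orientation): joint-space move of the TCP to a pose.
- robot.move_l(position, orientation=None, v=0.15, force_limit=None): straight line of the TCP; orientation=None keeps the orientation; v is the mean speed in m/s. With force_limit (N) it stops when the force on the tool has changed by that much, and returns True; else False.
- robot.move_j(angles): joint-space move.
- command_gripper(opening, f_grip=None): opening from 0.0 (shut) to 1.0 (fully open); f_grip is the grip in N (None keeps the last); returns when the fingers have stopped.
- robot.pause(seconds).
- kin.ik(position, orientation): joint angles nearest the present ones, or None.
- readout.sense(): the state.
- read_camera(name): name is "side" or "top" or "wrist"; returns the picture (480x640x3 uint8, red, green, blue); there is no depth.
- calibration(name): a dict with "K" (3x3 intrinsics, pixels), "k1" (the pictures are not rectified: a ray, as slopes to the right and down, at radius r is drawn at 1 + k1 r^2 times it, then the intrinsics apply), "origin" and "attitude" of the camera in the world; the wrist camera has in their place "tool_from_camera" (4x4, takes a point from camera to tool coordinates, whose origin is the TCP and whose axes are the flange's). Camera axes: x right, y down, z forward; pixel columns grow to the right and rows downward; lengths in m; the calibration is good to about 2 mm. A picture is of the moment at which its call begins: read the wrist's pose just before it. calibration takes no time and is no camera call.
A pose or a line that the arm cannot do raises robot.Unreachable and nothing moves.
- workorder.sign_off(): hands the job in; it is judged then, once.
The state is a dict: "t": time; "joint_pos": joint angles; "joint_vel": joint speeds; "joint_torque": joint torques, N m; "position": TCP position; "orientation": TCP orientation; "wrist_force": force on the tool from outside, world axes, zero at the start; "moment": the same for the moment, N m; "opening": opening from 0.0 (shut) to 1.0 (fully open); "gripper_force": force on a finger pad.
Only numpy, scipy, OpenCV 4.12 (cv2) and the standard library are available. Lean on these libraries where they do the work, as an engineer would, in place of code of your own. Each camera call takes 0.05 s, during which the arm holds its last target. There are 200 camera calls.

TASK

Stand the white tub upright in the middle of the round black mat below the tray's open end and let go of it. Then take the red handle and tip the tray to the red 45 degree mark, never steeper than 60 degrees; hold it there until both spools of line have slid into the tub and for about a second more, then bring the tray back level. Leave the tub standing on the mat with the spools in it, and leave the screwdriver, pliers and marker pen where they lie.

Things in the scene. Friction and masses are not known exactly. Their poses are not given: they have to be found in the camera images.
- tip_stand: fixed grey stand, base 150 x 300 x 6 mm, two blue uprights. Origin on the table straight below the tray's hinge; x along the hinge, z up; the handle lies towards +y, the tray's open end and the mat towards -y. Hinge 95 mm above the table. On its -x side a white dial (radius 48 mm, centred on the hinge), black ticks every 15 degrees, red tick at 45; a black pointer on the tray shows its tilt
- tip_tray (a joint): tilt of the aluminium tray on its hinge, rad: 0 is level (as at the start), positive lifts the handle and lowers the open end (45 degrees = 0.785); stops at -0.3 and 1.3. The hinge is stiff (about 0.4 Nm friction, 2 to 4 N at the handle) and the tray stays where it is left. The tray floor is smooth: spools begin to slide at about 20 degrees and run out quickly at 45
- tray_spout (a point): middle of the floor's edge at the tray's open end. Level, it lies 35 mm to the -y side of the hinge and 55 mm above it (150 mm above the table); at 45 degrees 64 mm to the -y side and 109 mm above the table. The tray runs 160 mm from here towards +y, 82 mm wide inside, walls 30 mm high on the other three sides
- tray_handle (a point): middle of the tray's red round handle bar, 14 mm thick, 96 mm long along the stand's x, on two thin arms 40 mm either side, 43 mm clear of the tray's end wall. Level, it lies 175 mm to the +y side of the hinge and 80 mm above it (175 mm above the table); it swings with the tray about the hinge. The bar can turn between the finger pads while the gripper stays upright
- mat_centre (a point): centre of the top of the round black rubber mat, 140 mm across, 9 mm above the table, on the stand's base plate 106 mm to the -y side of the hinge. Fixed to the stand
- tub: loose white plastic tub, open at the top, 126 mm across the rim, about 104 mm across the base, 78 mm high, about 0.15 kg. Origin at the centre of its underside, z up. The rim is about 12 mm wide (outer radius 63 mm, inner about 51 mm) and can be pinched anywhere from above, one finger inside, 57 mm from the axis
- spool_a: spool of green fishing line with black flanges, 61 mm across, 20 mm high, 0.06 kg, lying flat in the tray nearer the spout or the handle. Origin at the centre of its underside
- spool_b: spool of grey fishing line with black flanges, same size, lying flat in the tray next to the other
- screwdriver: bystander: screwdriver with amber handle, 190 mm long along its x, 25 mm thick, lying beyond the stand. Origin at its middle, underside
- pliers: bystander: long-nose pliers with blue handles, 170 mm long along its y, 44 mm wide, 12 mm high. Origin at its middle, underside
- marker: bystander: white marker pen with red cap, 135 mm long along its y, 16 mm thick, lying between robot and stand. Origin at its middle, underside
Not all that is in view belongs to the job. Leave any yellow look-alike of the tub alone. Leave any orange look-alike of the spool_b alone.

How it is judged:
By the outcome, as a careful person would: the job done as asked, in the order asked, and still so for the second after the job is handed in, with the robot touching nothing.
It also fails if it takes over 64 s, if anything falls off the work surface, if the arm or the gripper's body presses on something with over 40 N, if the wrist force passes 120 N, or if a joint passes its speed limit or range.

## Working session

There is one attempt and no reset: what is moved stays moved. The work goes in short steps, each a Python script; the robot and the scene stay as the last script left them, time stands still between calls to the robot, and variables do not carry over. Pictures are saved under pics/ and viewed, at most 10 in all, crops included, and the job is handed in when it is done.

```bash
mkdir -p pics; python3 - <<'E'
from workcell import *
import cv2,numpy as np
for n in ("top","side"):
    im=read_camera(n); cv2.imwrite(f"pics/{n}0.png",im[:,:,::-1]); c=calibration(n); print(n,c)
print(calibration("wrist"),robot.grip_depth,readout.sense())
E
```

```text
top {'K': array([[603.68564268,   0.        , 320.40254261],
       [  0.        , 603.68564268, 238.47687931],
       [  0.        ,   0.        ,   1.        ]]), 'k1': 0.012724078107197502, 'origin': array([0.45661967, 0.00453032, 1.57824911]), 'attitude': array([-2.16415399,  2.22376464, -0.09157068])}
side {'K': array([[618.63914942,   0.        , 321.62408771],
       [  0.        , 618.63914942, 231.00252406],
       [  0.        ,   0.        ,   1.        ]]), 'k1': -0.05942912289543634, 'origin': array([0.46443738, 1.23606615, 0.82994286]), 'attitude': array([-0.09188386,  2.68122505, -1.54367958])}
{'K': array([[387.61561263,   0.        , 324.6536218 ],
       [  0.        , 387.61561263, 240.7346302 ],
       [  0.        ,   0.        ,   1.        ]]), 'k1': -0.04996396221504176, 'tool_from_camera': array([[-8.73359908e-04, -9.56433057e-01, -2.91950414e-01,
         8.11813699e-02],
       [ 9.99999514e-01, -9.68878891e-04,  1.82593734e-04,
        -5.49881828e-04],
       [-4.57503277e-04, -2.91950113e-01,  9.56433439e-01,
        -1.65866394e-01],
       [ 0.00000000e+00,  0.00000000e+00,  0.00000000e+00,
         1.00000000e+00]])} 0.0188 {'t': 0.1, 'joint_pos': array([-1.47280256e+00,  2.59282212e-01,  1.53594984e+00, -3.79047425e-05,
        1.34803376e+00, -2.02799207e-01]), 'joint_vel': array([-0.00047615,  0.00200953, -0.00143927,  0.00165446, -0.00038344,
       -0.00229788]), 'joint_torque': array([ 1.51975244e-03, -4.38216591e+01, -2.84642869e+01,  7.19222263e-02,
        3.62776662e-02, -5.63406252e-05]), 'position': array([ 0.16291274, -0.52479863,  0.2179039 ]), 'orientation': array([-3.10447368e+00, -4.70467720e-01, -7.96403617e-05]), 'wrist_force': array([ 0.60755584, -0.25369101, -0.0823455 ]), 'moment': array([ 0.00483221, -0.02499472, -0.0013124 ]), 'gripper_force': 0.0, 'opening': 1.0021059069055573}
```

View pics/top0.png

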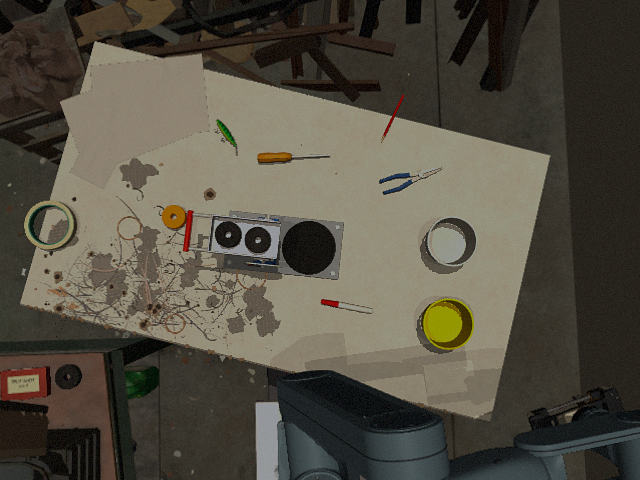

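View pics/side0.png

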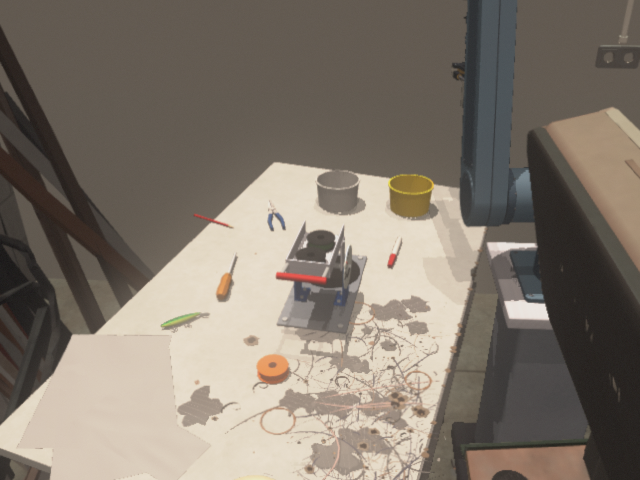

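Candidates in the top view:
- **Tub:** the white tub at (451,242) is the target. The yellow tub at (447,323) is a decoy, and the tape ring at (50,226) is not a tub.
- **Handle:** the red bar at (188,230). The red pencil at (392,119) and the marker at (347,306) are not it.
- **Spools:** two in the tray at (228,233) and (258,239). The orange one at (174,216) is a decoy.
- **Mat:** black disc at (309,247).

```bash
cat > h.py <<'E'
from workcell import *
import cv2,numpy as np
from scipy.spatial.transform import Rotation as R
def cam(name,s=None):
    c=calibration(name)
    if name!="wrist": return c["K"],c["k1"],R.from_rotvec(c["attitude"]).as_matrix(),c["origin"]
    T=c["tool_from_camera"]; Rt=R.from_rotvec(s["orientation"]).as_matrix()
    return c["K"],c["k1"],Rt@T[:3,:3],Rt@T[:3,3]+s["position"]
def rays(px,C):
    K,k1,A,o=C
    n=cv2.undistortPoints(np.array(px,float).reshape(-1,1,2),K,np.array([k1,0,0,0,0.]))[:,0]
    return np.c_[n,np.ones(len(n))]@A.T
def onplane(px,C,z):
    d=rays(px,C); return C[3]+d*((z-C[3][2])/d[:,2:])
def project(p,C):
    K,k1,A,o=C
    return cv2.projectPoints((np.atleast_2d(p)-o)@A,np.zeros(3),np.zeros(3),K,np.array([k1,0,0,0,0.]))[0][:,0]
def blob(mask,roi=None):
    m=mask.astype(np.uint8)
    if roi is not None:
        z=np.zeros_like(m); x0,y0,x1,y1=roi; z[y0:y1,x0:x1]=1; m=m*z
    cs,_=cv2.findContours(m,cv2.RETR_EXTERNAL,cv2.CHAIN_APPROX_NONE)
    return max(cs,key=cv2.contourArea)[:,0].astype(float)
def circle(p):
    A=np.c_[2*p[:,:2],np.ones(len(p))]; s=np.linalg.lstsq(A,(p[:,:2]**2).sum(1),rcond=None)[0]
    return s[:2],np.sqrt(s[2]+s[:2]@s[:2])
def red(im):
    h=cv2.cvtColor(im,cv2.COLOR_RGB2HSV); return ((h[...,0]<6)|(h[...,0]>174))&(h[...,1]>150)&(h[...,2]>70)
def down(yaw):  # tool z down, tool y along world direction (yaw from +y, mod pi)
    c,s=np.cos(yaw),np.sin(yaw); y=np.array([s,-c,0.]); z=np.array([0,0,-1.]); return R.from_matrix(np.c_[np.cross(y,z),y,z]).as_rotvec()
E
python3 - <<'E'
from h import *
im=cv2.imread("pics/top0.png")[:,:,::-1].copy(); C=cam("top"); h=cv2.cvtColor(im,cv2.COLOR_RGB2HSV)
c=blob(h[...,2]<40,(278,216,342,280)); print("mat",circle(onplane(c,C,.009)),c.min(0),c.max(0))
c=blob(red(im),(175,200,205,260)); r=cv2.minAreaRect(c.astype(np.float32)); print("handle",r,onplane([r[0]],C,.18)); 
b=cv2.boxPoints(r); print(onplane(b,C,.18))
# tub rim: bright low saturation, hull
for lo in (120,150,180):
    m=(h[...,1]<25)&(h[...,2]>lo); c=blob(m,(415,212,482,272)); print("tub",lo,circle(onplane(cv2.convexHull(c.astype(np.float32))[:,0],C,.078)),c.min(0),c.max(0))
cr=im[190:290,150:490]; cv2.imwrite("pics/crop.png",cv2.resize(cr,None,fx=2.35,fy=2.35)[:,:,::-1])
print(h[242,420:484,1:].tolist())
E
```

```text
mat (array([0.54112137, 0.01096989]), np.float64(0.06823788928171151)) [282. 221.] [335. 274.]
handle ((187.6254119873047, 230.455078125), (5.480680465698242, 41.184532165527344), 6.842772960662842) [[0.57842412 0.28849061 0.18      ]]
[[0.53212212 0.30097682 0.18      ]
 [0.62679822 0.28848489 0.18      ]
 [0.62495106 0.27593431 0.18      ]
 [0.53027363 0.28848714 0.18      ]]
tub 120 (array([ 0.53130476, -0.34041452]), np.float64(0.037891847472609916)) [433. 231.] [464. 262.]
tub 150 (array([ 0.53200301, -0.34072267]), np.float64(0.03797167934909572)) [434. 231.] [464. 262.]Traceback (most recent call last):
  File "<stdin>", line 8, in <module>
  File "h.py", line 23, in blob
    return max(cs,key=cv2.contourArea)[:,0].astype(float)
           ~~~^^^^^^^^^^^^^^^^^^^^^^^^
ValueError: max() iterable argument is empty
```

```bash
python3 - <<'E'
from h import *
im=cv2.imread("pics/top0.png")
cv2.imwrite("pics/crop.png",cv2.resize(im[190:290,150:490],None,fx=2.35,fy=2.35))
robot.movep([0.57,-0.345,0.32],down(0.0))
robot.pause(.2)
s=readout.sense(); w=read_camera("wrist"); cv2.imwrite("pics/w1.png",w[:,:,::-1]); np.savez("w1.npz",p=s["position"],o=s["orientation"])
print(s["t"],s["joint_pos"],project([[.53,-.34,.078]],cam("wrist",s)))
E
```

```text
1.975 [-7.13062392e-01  4.39157830e-01  1.03463634e+00 -1.13588207e-04
  1.66811564e+00  8.59252726e-01] [[319.67113521 237.09025184]]
```

View pics/w1.png

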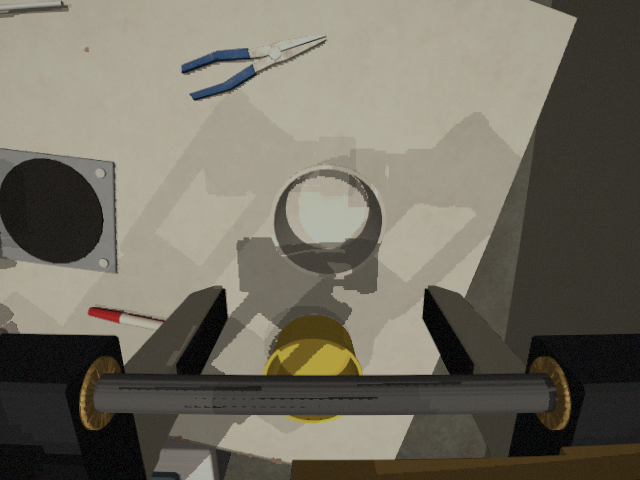

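View pics/crop.png

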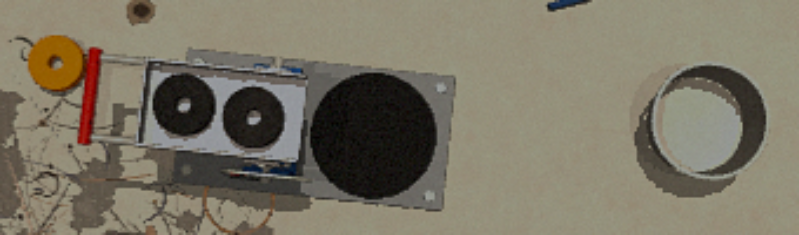

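The wrist view confirms the white tub, with its rim ellipse spanning x 274–382 and y 165–275. The crop shows two black-flanged spools in the tray, at crop pixels (184,104) and (253,117), the red handle at (90,95) and the mat at (373,135).

```bash
python3 - <<'E'
from h import *
d=np.load("w1.npz"); C=cam("wrist",{"position":d["p"],"orientation":d["o"]})
P=onplane([[274,220],[382,220],[328,165],[328,275]],C,.078); print(P[:,:2],P[:2,1].mean(),P[2:,0].mean())
T=onplane([[426.6,241.3],[476.4,241.3],[451.5,216.8],[451.5,265.7]],cam("top"),.078); print(T[:,:2],T.mean(0))
w=cv2.imread("pics/w1.png")[:,:,::-1]
p=[[15,10]] 
# mat from wrist, centre of visible ellipse
c=blob(w.max(2)<45,(0,150,112,270)); print("mat",circle(onplane(c[c[:,0]>4],C,.009)),c.min(0),c.max(0))
E
```

```text
[[ 0.54942695 -0.29064525]
 [ 0.54914328 -0.40764475]
 [ 0.60813531 -0.34913136]
 [ 0.48528398 -0.34914073]] -0.3491449967492316 0.5467096466647821
[[ 0.54441734 -0.28476528]
 [ 0.54108909 -0.40931313]
 [ 0.60416974 -0.34963026]
 [ 0.48192766 -0.34442749]] [ 0.54290096 -0.34703404  0.078     ]
mat (array([0.5439726 , 0.00912555]), np.float64(0.06856104986775695)) [  0. 159.] [102. 262.]
```

```bash
python3 - <<'E'
from h import *
u=np.array([.0373,.2775,0]);u/=np.linalg.norm(u); yaw=-np.arctan2(u[0],u[1]); o=down(yaw)
g=np.array([.544,-.348,0])-.057*u
command_gripper(0.5)
robot.movep(g+[0,0,.13],o)
print(robot.move_l(g+[0,0,.050],v=.1,force_limit=8))
print(readout.sense()["position"],g)
command_gripper(0.0,f_grip=25); s=readout.sense(); print(s["opening"],s["gripper_force"],s["t"])
robot.move_l(g+[0,0,.15],v=.12); robot.pause(.2)
s=readout.sense(); print(s["opening"],s["wrist_force"],s["moment"],s["t"])
w=read_camera("wrist"); cv2.imwrite("pics/w2.png",w[:,:,::-1])
E
```

```text
False
[ 0.53688067 -0.40495051  0.0507761 ] [ 0.53640667 -0.40449196  0.        ]
0.07698613911551327 23.719809855544035 5.425
0.04736619058305388 [-0.60539994  0.51993119 -2.47982105] [-0.05153283  0.03866008  0.0289645 ] 6.6083
```

View pics/w2.png

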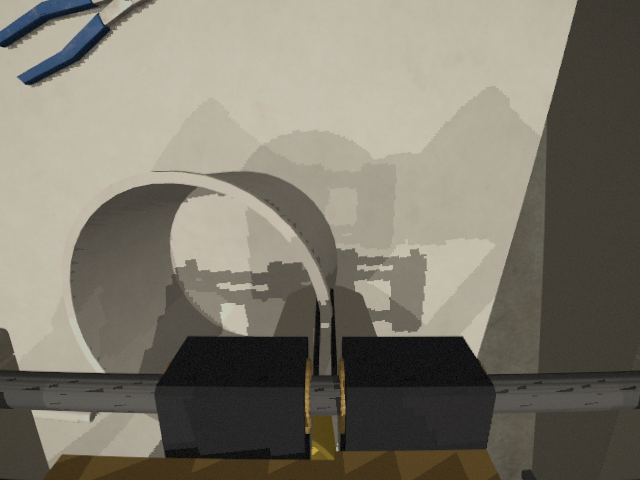

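The tub is held but has drooped: its outer right wall shows at (335,270), which fits the wall's taper aligning with the pads. I'll estimate the tilt from the rim.

```bash
python3 - <<'E'
from h import *
s=readout.sense(); C=cam("wrist",s)
u=np.array([.0373,.2775,0]);u/=np.linalg.norm(u); v=np.array([u[1],-u[0],0]); z=np.array([0,0,1.])
a=np.linspace(0,2*np.pi,361)
for gap in (.022,.029,.036):
  for th in np.radians([0,5,8,12,16,20]):
    e=u*np.cos(th)-z*np.sin(th); g=s["position"]+z*gap; c=g+.061*e
    q=project(c+.063*(np.cos(a)[:,None]*e+np.sin(a)[:,None]*v),C)
    print(gap,round(np.degrees(th)),"left",q[q[:,0].argmin()].round(),"top",q[q[:,1].argmin()].round())
E
```

```text
0.022 0 left [ 33. 293.] top [162. 174.]
0.022 5 left [ 51. 283.] top [168. 173.]
0.022 8 left [ 61. 278.] top [169. 172.]
0.022 12 left [ 75. 271.] top [175. 170.]
0.022 16 left [ 89. 265.] top [181. 169.]
0.022 20 left [103. 260.] top [186. 168.]
0.029 0 left [ 21. 298.] top [154. 177.]
0.029 5 left [ 40. 288.] top [160. 175.]
0.029 8 left [ 51. 282.] top [162. 174.]
0.029 12 left [ 66. 275.] top [168. 172.]
0.029 16 left [ 81. 268.] top [175. 171.]
0.029 20 left [ 96. 262.] top [180. 170.]
0.036 0 left [  8. 304.] top [145. 180.]
0.036 5 left [ 28. 292.] top [152. 178.]
0.036 8 left [ 40. 286.] top [154. 176.]
0.036 12 left [ 56. 281.] top [161. 175.]
0.036 16 left [ 72. 274.] top [166. 173.]
0.036 20 left [ 88. 267.] top [173. 172.]
```

```bash
python3 - <<'E'
from h import *
u=np.array([.0373,.2775,0]);u/=np.linalg.norm(u); v=np.array([u[1],-u[0],0]); z=np.array([0,0,1.])
yaw=-np.arctan2(u[0],u[1]); Q=R.from_rotvec(np.radians(12)*v); o=(Q*R.from_rotvec(down(yaw))).as_rotvec()
mat=np.array([.542,.0102,.009])
p=mat-.0595*u+z*.078-Q.apply(z)*.029
command_gripper(0.0,f_grip=40)
robot.movep(p-.04*u+z*.13,o)
robot.move_l(p-.03*u+z*.05,v=.15)
robot.move_l(p+z*.018,v=.1)
hit=robot.move_l(p-z*.006,v=.03,force_limit=4); s=readout.sense(); print(hit,s["position"]-p,s["wrist_force"],s["t"])
np.savez("place.npz",p=s["position"],o=s["orientation"])
im=read_camera("side"); cv2.imwrite("pics/s2.png",cv2.resize(im[150:350,220:460],None,fx=2.5,fy=2.5)[:,:,::-1])
E
```

```text
True [ 0.00027897 -0.00029545  0.00022514] [-0.47034316 -0.2773053   3.66192451] 9.9667
```

View pics/s2.png

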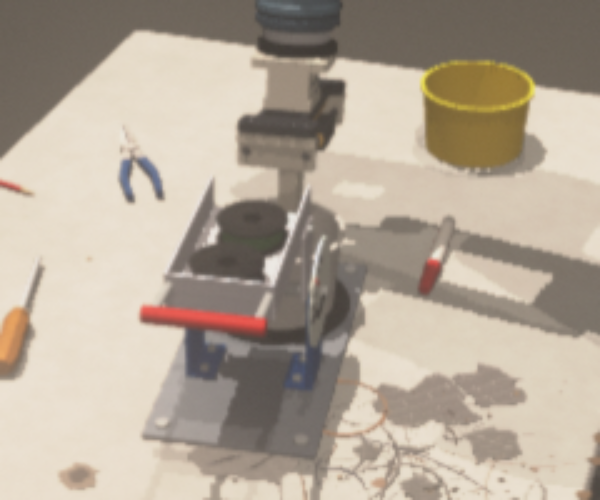

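The tub is down on the mat behind the tray, around (325,270) in the crop, touching within 0.2 mm of the expected height. I'll release, back off and check it from above.

```bash
python3 - <<'E'
from h import *
d=np.load("place.npz"); p=d["p"]; a=R.from_rotvec(d["o"]).apply([0,0,1])
command_gripper(0.4); robot.move_l(p-a*.11,v=.12)
u=np.array([.0373,.2775,0]);u/=np.linalg.norm(u); o=down(-np.arctan2(u[0],u[1]))
g=np.array([.542,.0102,0])
robot.movep(g+[.03,0,.33]-.05*u,o); robot.pause(.1)
s=readout.sense(); w=read_camera("wrist"); cv2.imwrite("pics/w3.png",w[:,:,::-1]); np.savez("w3.npz",p=s["position"],o=s["orientation"]); print(s["t"])
C=cam("wrist",s)
print(project(np.r_[[g+[0,0,.009]],[g+[0,0,.087]]],C))
E
```

```text
12.6333
[[288.62540113 210.82727914]
 [282.17925878 226.92516016]]
```

View pics/w3.png

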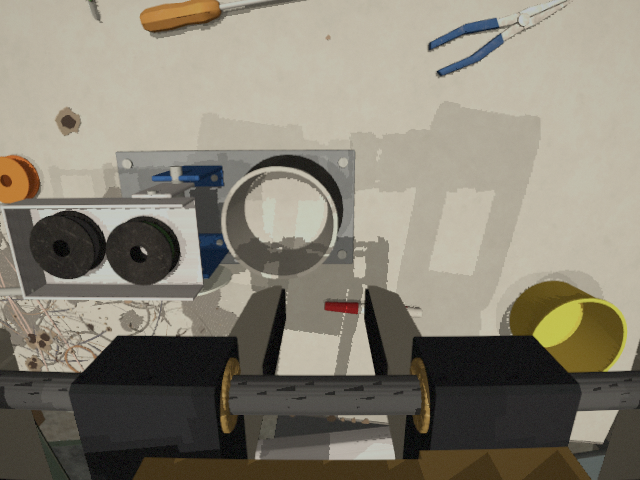

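The rim is centred at about (282,222), where (284,223) would put it in the middle of the mat, so the tub stands upright within 3 mm. Next is the handle.

```bash
python3 - <<'E'
from h import *
u=np.array([.0373,.2775,0]);u/=np.linalg.norm(u); o=down(-np.arctan2(u[0],u[1])); v=np.array([u[1],-u[0],0])
H=np.array([.579,.2885,0])
robot.movep(H+[0,0,.29]+.04*v,o); robot.pause(.1)
s=readout.sense(); w=read_camera("wrist"); cv2.imwrite("pics/w4.png",w[:,:,::-1]); C=cam("wrist",s)
c=blob(red(w)); r=cv2.minAreaRect(c.astype(np.float32)); print(r,onplane([r[0]],C,.177)); print(onplane(cv2.boxPoints(r),C,.177),s["t"],s["joint_pos"])
print(project([H+[0,0,.175]],C))
E
```

```text
((321.5, 281.5), (117.0, 17.0), 90.0) [[0.58263642 0.28915237 0.177     ]]
[[0.63001592 0.28889795 0.177     ]
 [0.62829122 0.27637891 0.177     ]
 [0.53027545 0.28945086 0.177     ]
 [0.53217707 0.30326459 0.177     ]] 14.0333 [ 2.63083737e-01  4.71291949e-01  1.05325579e+00 -4.42729941e-04
  1.61634639e+00  1.96972525e+00]
[[322.98115951 284.6369611 ]]
```

View pics/w4.png

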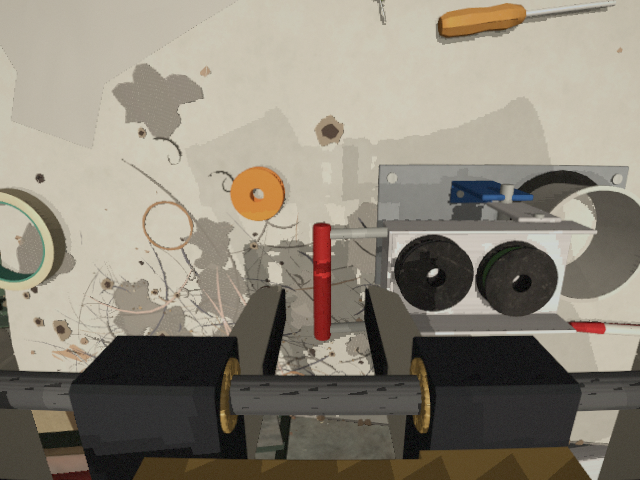

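The handle is centred at (321,281), square between the fingers. I'll grasp it and tip.

```bash
cat > arc.py <<'E'
from h import *
u=np.array([.0373,.2775,0]);u/=np.linalg.norm(u); o=down(-np.arctan2(u[0],u[1])); z=np.array([0,0,1.])
H=np.array([.5805,.2888,.175-robot.grip_depth]); hinge=H-.175*u-.080*z
def at(deg,off=0):
    t=np.radians(deg); c,s=np.cos(t),np.sin(t)
    return hinge+off+(.175*c-.080*s)*u+(.175*s+.080*c)*z
E
python3 - <<'E'
from arc import *
robot.movep(H+z*.07,o); print(robot.move_l(H,v=.1,force_limit=8))
command_gripper(0.0,f_grip=30); s=readout.sense(); print(s["opening"],s["gripper_force"],s["position"]-H)
for a,v in ((7,.08),(15,.12),(25,.2),(35,.2),(45,.2)):
    robot.move_l(at(a),v=v); s=readout.sense(); print(a,s["t"],s["wrist_force"].round(1))
robot.pause(1.2); s=readout.sense(); print(s["opening"],s["position"]-at(45),s["wrist_force"],s["t"])
im=read_camera("top"); im2=read_camera("side")
a=cv2.resize(im[190:310,140:380],(600,300)); b=cv2.resize(im2[190:350,220:460],(450,300))
cv2.imwrite("pics/t5.png",np.vstack([a,cv2.copyMakeBorder(b,0,0,0,150,cv2.BORDER_CONSTANT)])[:,:,::-1])
E
```

```text
False
0.13460872356683865 30.00015825033188 [0.00016973 0.00017526 0.00034806]
7 16.3 [0.2 3.1 1. ]
15 16.675 [-0.1  6.1  5.4]
25 16.9917 [-1.3  6.6  9.1]
35 17.3083 [-3.1  8.2 15.3]
45 17.625 [-3.5  5.5 16.9]
0.13995414095566533 [0.00069827 0.00144298 0.00299887] [-3.64458751  5.14577097 17.65285203] 18.825
```

View pics/t5.png

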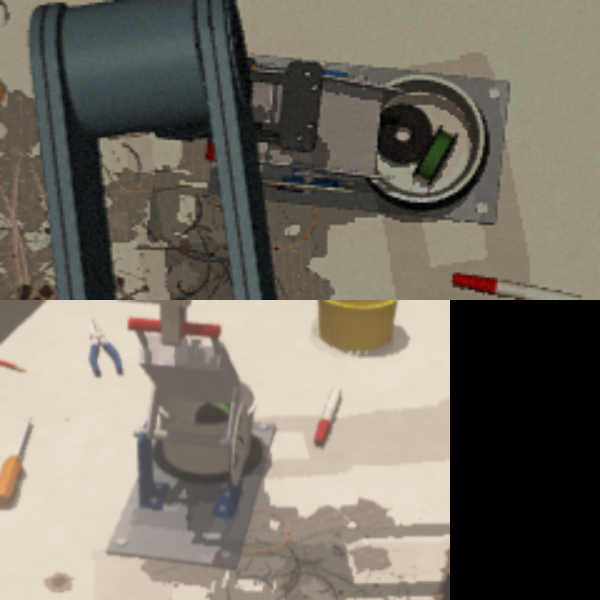

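Both spools are in the tub: dark flange face at (403,135), and the green one on edge at (437,155). The tray is empty, so I'll hold a little longer, bring it level and release.

```bash
python3 - <<'E'
from arc import *
robot.pause(.8)
for a in (37,30,22,15,7,0): robot.move_l(at(a),v=.1)
robot.pause(.2); s=readout.sense(); print(s["position"]-at(0),s["wrist_force"],s["t"])
command_gripper(0.4); robot.move_l(H+z*.12,v=.12); 
robot.movep(H-.10*u+z*.22,o); robot.pause(.3)
s=readout.sense(); print(s["t"]); w=read_camera("wrist"); C=cam("wrist",s)
im2=read_camera("side")
c=blob(red(w)); r=cv2.minAreaRect(c.astype(np.float32)); print(r, project([at(0)+z*robot.grip_depth],C))
c0=cv2.imread("pics/side0.png")[:,:,::-1].copy()
for i in (c0,im2): c=blob(red(i),(260,255,345,300)); print(c.mean(0),c.min(0),c.max(0))
m=np.vstack([cv2.resize(w,(480,360)),cv2.copyMakeBorder(cv2.resize(im2[200:350,240:430],(304,240)),0,0,0,176,cv2.BORDER_CONSTANT)])
cv2.imwrite("pics/f.png",m[:,:,::-1])
E
```

```text
[ 0.00017944 -0.00024734 -0.00058683] [ 3.46665143  2.06271871 -1.74345521] 22.325
25.0167
((221.67056274414062, 208.71763610839844), (98.47830200195312, 13.651975631713867), 85.60128784179688) [[222.12399039 209.55091465]]
[301.48 276.74] [277. 273.] [325. 281.]
[301.48979592 276.23469388] [277. 273.] [325. 281.]
```

View pics/f.png

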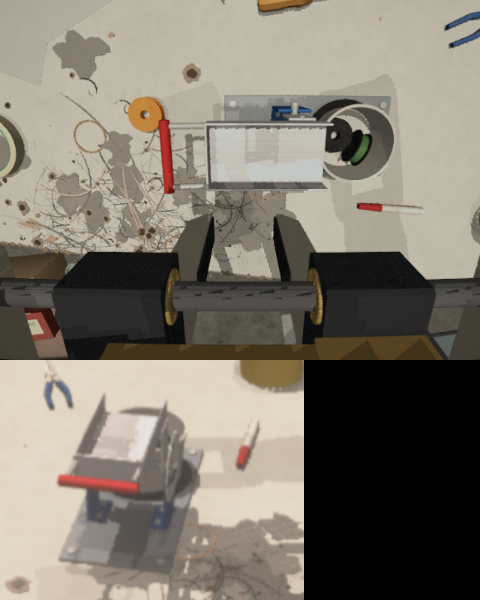

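The tray is back level, with the handle at its starting pixels. Both spools are in the tub at (335,135) and (360,150), and the tub stands on the mat.

```bash
python3 -c "
from workcell import *
print(workorder.sign_off())"
```

```text
the job is handed in; nothing more can be done
None
```

The job is done and handed in at about 25 s: the tub stands on the mat with both spools in it, the tray was tipped to about 45° (by arm position; I did not read the dial) and is back level, and the screwdriver, pliers and marker were not touched.

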